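# Third click on the attenuator

### The job

The lever of the grey attenuator box has been left at some unknown click. With the tips or the outside of the fingers, gently push the lever fully home to the thumbscrew end of its slot, then push it back the other way, counting the clicks, and leave it resting in the third click from home (home itself is not counted), never letting it go past that click. Do not pinch or grip the lever, leave the other things on the worktop where they are, and finish with the hand clear.

Things in the scene. Friction and masses are not known exactly. Their poses are not given: they have to be found in the camera images.
- attenuator: Attenuator box fixed to the worktop: grey, 90 x 200 x 45 mm (x, y, z), aluminium top; origin at the centre of its underside, z up. The lever's slot runs along its y, mid-top; home is the -y end, by the thumbscrew. Two sockets stick out 13 mm from its +x side. Dark marks on the -x side of the slot show home (longest mark) and the six clicks.
- lever (a joint): Lever travel along the box's +y, m: 0 = home stop, 0.090 = other end. Clicks (spring detents) every 15 mm: first 0.015, second 0.030, third 0.045, ... sixth 0.090. A push of 4 to 7 N takes it over the tipping point half-way between two; it then snaps on into the next click by itself, well damped, and stays. It starts at rest in the first, second or third click.
- paddle (a point): Centre of the lever's upright black paddle, 80 mm above the worktop: 30 mm wide (box x), 16 mm thick (box y, along the travel), 40 mm tall (60 to 100 mm above the worktop, 15 to 55 mm above the box top), on a thin stem. It sits at box x = 0, y = -45 mm plus the lever's travel.
- thumbscrew (a point): Top centre of the round thumbscrew that marks the home end of the box: 17 mm wide, 10 mm high on the box top (55 mm above the worktop), at box x = 0, y = -80 mm.
- home_face (a point): Centre of the paddle's face that looks to the home end (30 mm wide, 40 mm tall, upright); pushed on to move the lever away from home.
- far_face (a point): Centre of the paddle's opposite face, away from home, 16 mm from the other; pushed on to move the lever home.
- beaker: Bystander: small clear beaker, 52 mm wide, 70 mm tall, loose, standing behind the box; origin under its centre.
- dropper: Bystander: brown dropper bottle with black cap, 34 mm wide, 81 mm tall, loose, standing behind the box; origin under its centre.
- screwdriver: Bystander: screwdriver 180 mm long, 24 mm thick, loose, lying in front of the box along its own y; origin at the underside of its centre.
- bench_timer: Bystander: white bench timer, 58 x 64 x 21 mm, loose, lying beyond the home end of the box; origin under its centre.
- petri_dish: Bystander: clear dish, 60 mm wide, 12 mm tall, loose, lying to the left of the box; origin under its centre.
- tape_roll: Bystander: roll of tape, 96 mm wide, 25 mm tall, loose, lying to the right of the box; origin under its centre.

How it is judged:
By the outcome, as a careful person would: the job done as asked, in the order asked, and still so for the second after the job is handed in, with the robot touching nothing.
It also fails if it takes over 42 s, if anything falls off the work surface, if the arm or the gripper's body presses on something with over 40 N, if the wrist force passes 120 N, or if a joint passes its speed limit or range.

### The arm

A 6-joint arm with a two-finger parallel gripper is mounted at the origin on a cart in front of the work surface, level with it; the furniture and walls round the work are solid. World frame = base frame: x ahead of the robot, y to its left, z up, the work surface at z = 0. Lengths are in m, angles in rad, forces in N, time in s.
With the tool pointing down it reaches from about 0.325 to 1 m from the base axis. Payload 5.1 kg.
Tool frame: the origin (TCP) lies on the mounting face of the last link; the fingertips stand 173 mm ahead of it and the grasp point (between the pads) lies 155 mm ahead of it; y points along the fingers, x is the direction in which the jaws open and shut, and the axes are right-handed (so a half turn about y gives the same grasp; the last joint's range is limited). The gripper opens to 85 mm and grips with 20 to 120 N. Pads are 22 mm wide; open, the fingers measure 114 mm over their backs; the gripper's body (76 mm by 85 mm) begins 54 mm behind the grasp point. The pads swing forward as they close: fully open they stand 13 mm farther back than shut.
Start: joints at [1.161, 0.124, 1.65, -0, 1.367, -0.083], TCP at [0.209, 0.616, 0.405] pointing down, gripper open.
Joint ranges: [-2.61, 2.61], [-1.02, 2.33], [0.03, 2.71], [-1.35, 4.49], [0.32, 2.68], [-2.91, 2.91]. Speed limits (rad/s): [2.57, 2.57, 3.14, 3.14, 3.14, 3.14].

### API

Orientations are given as a unit quaternion [x, y, z, w].
In Python, from cell import env gives the robot as it stands. The module is installed in compiled form; this text tells all that it offers.
- The arm moves only by the shell command python3 -m inch 'ROWS'. ROWS is JSON, a list that holds one entry, the list of rows, each a list of 7 numbers: the shift along the tool's x, y, z in mm, then the turn, a rotation vector about the tool's x, y, z in degrees, then the gripper command: -1 is shut, 1 is fully open, values between are in proportion. A call has 1 to 12 rows; each row shifts and turns the commanded pose from where the row before left it, along the tool's axes as they then stand; what a row does not reach is not made up. A row lasts 1/12 s, in which the tool goes at most 41.7 mm and 7.16 degrees, less where a joint would pass 70% of its speed; a pose out of reach is approached as far as the arm can. A call is refused whole if a number of a shift passes 41.7 or a number of a turn 7.16, either way. A call with a gripper value outside its range is refused whole. The fingers move at their own pace and stop on an object; the grip force is fixed at half the most. Time passes only in rows, so rows that do not move let the fingers close. It gives the time, the measured TCP pose, the force and the opening at its end, in the units of the state.
- env.sense(): the state, without advancing time (a new reading comes with each control period).
- env.get_image(name): name is "scene" or "top" or "wrist"; returns the picture (420x560x3 uint8, red, green, blue); there is no depth.
- env.get_calibration(name): a dict with "fov_y" (degrees; the focal length in pixels is half the picture's height over the tangent of half this angle, whatever the lens; pixels are square), "cx", "cy" (the principal point, pixels), "world_from_camera" (4x4, takes a point from camera to world coordinates). Camera axes: x right, y down, z forward; pixel columns grow to the right and rows downward; lengths in m; the calibration is good to about 2 mm. A picture is of the moment at which its call begins: read the wrist's pose just before it. get_calibration takes no time and is no camera call; for the wrist camera it gives the pose at the moment of the call.
- env.hand_in(): hands the job in, once; it reports no verdict.
The state is a dict: "clock": time; "joint_positions": joint angles; "qd": joint speeds; "tau": joint torques, N m; "tool_pos": TCP position; "tool_rot": TCP orientation; "wrist_force": force on the tool from outside, world axes, zero at the start; "ft_torque": the same for the moment, N m; "width": finger opening in m.
Only numpy, scipy, OpenCV 4.12 (cv2) and the standard library are available. Lean on these libraries where they do the work, as an engineer would, in place of code of your own. Each camera call takes 0.05 s, during which the arm holds its last target.

## Working session

There is one attempt and no reset: what is moved stays moved. The work goes in short steps, Python scripts to look and compute and a shell command to move; the robot and the scene stay as the last step left them, time stands still between calls to the robot, and variables do not carry over. Pictures are saved under pics/ and viewed, and the job is handed in when it is done.

```bash
mkdir -p pics; python3 - <<'E'
from cell import env
import cv2
s=env.sense();print(s)
for n in("scene","top","wrist"):
    c=env.get_calibration(n);print(n,c)
    cv2.imwrite(f"pics/{n}0.png",env.get_image(n)[:,:,::-1])
E
```

```text
{'clock': 0.0, 'joint_positions': array([ 1.16139766e+00,  1.24512569e-01,  1.65166658e+00, -8.62618339e-07,
        1.36751765e+00, -8.25781050e-02]), 'qd': array([ 7.62748069e-04,  6.92143175e-04,  9.93768770e-04,  6.33304141e-04,
       -2.13754955e-04, -4.40349263e-05]), 'tau': array([ 5.49832057e-04, -4.23582888e+01, -3.65466285e+01,  4.71251633e-05,
        6.39064107e-03, -2.07585586e-06]), 'tool_pos': array([0.20858651, 0.61536021, 0.4034522 ]), 'tool_rot': array([ 0.57506312,  0.41135879, -0.41263508, -0.5742984 ]), 'wrist_force': array([-0.37926276, -0.39377553,  0.5176984 ]), 'ft_torque': array([ 0.03023998, -0.02814684,  0.04023357]), 'width': 0.08528694484664576}
scene {'fov_y': 50.68558160900214, 'cx': 279.14821154685444, 'cy': 213.57020330211722, 'world_from_camera': array([[ 0.72052594, -0.54851019,  0.42423926,  0.08265065],
       [-0.69337746, -0.56251784,  0.45033475, -0.56682001],
       [-0.00837105, -0.6186358 , -0.78563329,  0.80227609],
       [ 0.        ,  0.        ,  0.        ,  1.        ]])}
top {'fov_y': 45.783534583806826, 'cx': 271.71662584174766, 'cy': 207.92038737929533, 'world_from_camera': array([[-0.0211423 , -0.99662024,  0.07937946,  0.40303854],
       [-0.99962158,  0.01967474, -0.0192248 , -0.11672774],
       [ 0.01759806, -0.07975588, -0.99665907,  1.3207123 ],
       [ 0.        ,  0.        ,  0.        ,  1.        ]])}
wrist {'fov_y': 70.44654737076044, 'cx': 282.2742046354554, 'cy': 210.30821270858348, 'world_from_camera': array([[ 0.32137264,  0.91476318,  0.24480185,  0.1478134 ],
       [ 0.94695214, -0.31013923, -0.08423366,  0.63679444],
       [-0.00113119,  0.25888603, -0.96590721,  0.3727282 ],
       [ 0.        ,  0.        ,  0.        ,  1.        ]])}
```

View pics/scene0.png

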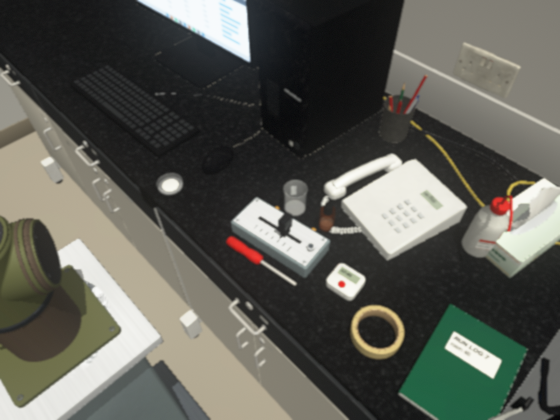

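View pics/top0.png

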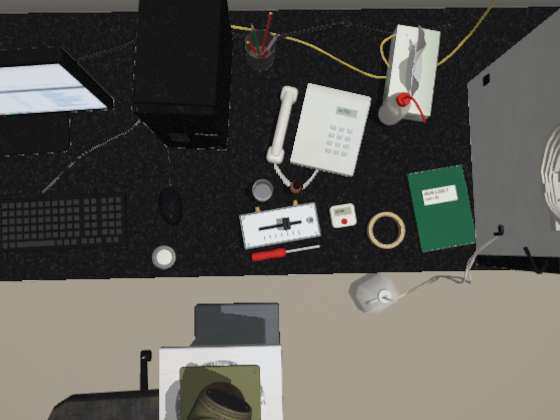

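View pics/wrist0.png

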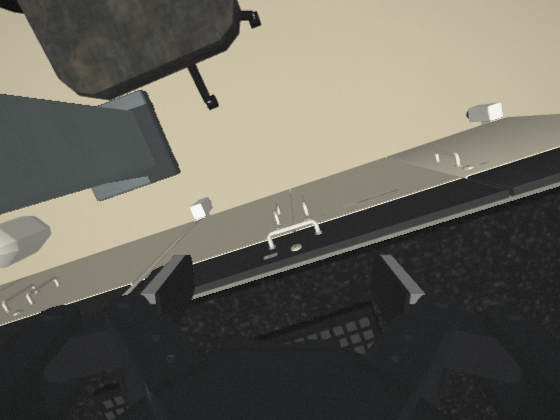

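```bash
python3 - <<'E'
import cv2
a=cv2.imread("pics/top0.png")[170:270,225:365];b=cv2.imread("pics/scene0.png")[165:295,215:375]
cv2.imwrite("pics/topc.png",cv2.resize(a,None,fx=5.5,fy=5.5,interpolation=cv2.INTER_CUBIC))
cv2.imwrite("pics/scc.png",cv2.resize(b,None,fx=4.5,fy=4.5,interpolation=cv2.INTER_CUBIC))
E
```

```text
(no output)
```

View pics/topc.png

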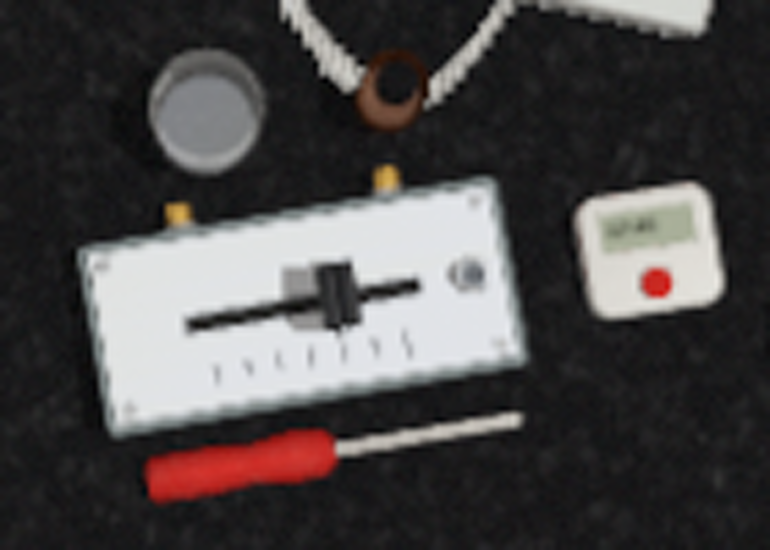

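View pics/scc.png

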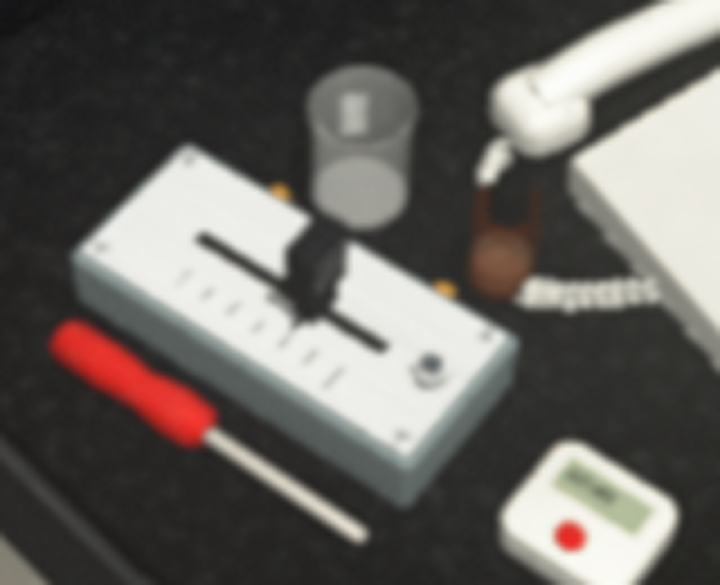

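```bash
cat > h.py <<'E'
from cell import env
import numpy as np, cv2
def ray(n,u,v,z,c=None):
    c=c or env.get_calibration(n); f=210/np.tan(np.radians(c['fov_y']/2))
    T=c['world_from_camera']; d=T[:3,:3]@np.array([(u-c['cx'])/f,(v-c['cy'])/f,1]); o=T[:3,3]
    return o+d*(z-o[2])/d[2]
def proj(n,p,c=None):
    c=c or env.get_calibration(n); f=210/np.tan(np.radians(c['fov_y']/2))
    T=c['world_from_camera']; q=T[:3,:3].T@(np.array(p)-T[:3,3])
    return np.array([c['cx']+f*q[0]/q[2],c['cy']+f*q[1]/q[2]])
E
python3 - <<'E'
from h import *
t=lambda x,y:(x/5.5+225-.4,y/5.5+170-.4)
s=lambda x,y:(x/4.5+215-.4,y/4.5+165-.4)
ct=[(80,250),(493,180),(525,362),(113,436)]
cs=[(188,145),(517,342),(403,470),(72,257)]
A=np.array([ray("top",*t(*p),.045) for p in ct]);B=np.array([ray("scene",*s(*p),.045) for p in cs])
for P in(A,B):
    yv=(P[0]+P[3]-P[1]-P[2])[:2]; print(P[:,:2].round(4).tolist(),P.mean(0).round(4),np.degrees(np.arctan2(-yv[0],yv[1])),np.linalg.norm(yv)/2)
print("screw",ray("top",*t(467,274),.055),ray("scene",*s(432,362),.055))
print("padtop",ray("top",*t(335,280),.1),ray("top",*t(340,292),.1)) 
print("slot ends",ray("top",*t(187,325),.045),ray("top",*t(420,285),.045))
print("dropper top",ray("top",*t(398,83),.081),"beaker",ray("top",*t(207,100),.07),ray("top",*t(207,125),.0))
E
```

```text
[[0.4879, -0.0573], [0.517, -0.2513], [0.4314, -0.2639], [0.4011, -0.0712]] [ 0.4593 -0.1609  0.045 ] 8.72927015725195 0.1956043185877948
[[0.4882, -0.0627], [0.5168, -0.2569], [0.4302, -0.2679], [0.4016, -0.076]] [ 0.4592 -0.1659  0.045 ] 8.43165591582507 0.19516787903228644
screw [ 0.4725109  -0.23697016  0.055     ] [ 0.47550127 -0.24165515  0.055     ]
padtop [ 0.46854648 -0.17353121  0.1       ] [ 0.46313327 -0.17564146  0.1       ]
slot ends [ 0.45189515 -0.10657702  0.045     ] [ 0.46835637 -0.21578331  0.045     ]
dropper top [ 0.55906579 -0.20531449  0.081     ] beaker [ 0.55423968 -0.11794442  0.07      ] [ 0.55048857 -0.11777277  0.        ]
```

```bash
python3 - <<'E'
from h import *
from scipy.spatial.transform import Rotation as R
s=env.sense();M=R.from_quat(s['tool_rot']).as_matrix();print(M.round(4))
c=env.get_calibration('wrist')['world_from_camera']
print(M.T@(c[:3,3]-s['tool_pos']), (M.T@c[:3,:3]).round(3))
E
```

```text
[[ 3.210e-01 -7.000e-04 -9.471e-01]
 [ 9.471e-01 -1.500e-03  3.210e-01]
 [-1.600e-03 -1.000e+00  2.000e-04]]
[0.00082578 0.03086963 0.06442507] [[ 1.    -0.001  0.001]
 [-0.001 -0.259  0.966]
 [-0.    -0.966 -0.259]]
```

```bash
python3 -m inch '[[[0,0,0,0,-6.8,0,-1],[0,0,0,0,-6.8,0,-1],[0,0,0,0,-6.8,0,-1],[0,0,0,0,-6.8,0,-1],[-15,1,-3,0,0,0,-1],[-30,2,-6,0,0,0,-1],[-38,2,-8,0,0,0,-1],[-38,2,-8,0,0,0,-1],[-38,2,-8,0,0,0,-1],[-38,2,-8,0,0,0,-1],[-38,2,-8,0,0,0,-1],[-38,2,-8,0,0,0,-1]]]'
python3 -m inch '[[[-38,2,-8,0,0,0,-1],[-38,2,-8,0,0,0,-1],[-38,2,-8,0,0,0,-1],[-38,2,-8,0,0,0,-1],[-38,2,-8,0,0,0,-1],[-38,2,-8,0,0,0,-1],[-38,2,-8,0,0,0,-1],[-38,2,-8,0,0,0,-1],[-38,2,-8,0,0,0,-1],[-38,2,-8,0,0,0,-1],[-38,2,-8,0,0,0,-1],[-38,2,-8,0,0,0,-1]]]'
python3 -m inch '[[[-38,2,-8,0,0,0,-1],[-25,2,-8,0,0,0,-1],[-12,0,-5,0,0,0,-1],[0,0,0,0,0,0,-1],[0,0,0,0,0,0,-1],[0,0,0,0,0,0,-1]]]'
python3 - <<'E'
from h import *
from scipy.spatial.transform import Rotation as R
s=env.sense();M=R.from_quat(s['tool_rot']).as_matrix();print(s['tool_pos'],np.degrees(np.arctan2(M[1,0],M[0,0])),M[:,1])
c=env.get_calibration('wrist');print(repr(c))
cv2.imwrite("pics/w1.png",env.get_image("wrist")[:,:,::-1])
E
```

```text
clock: 1.15
tool_pos: [0.3053, 0.3522, 0.3893]
tool_rot: [-0.462, -0.536, 0.536, 0.461]
wrist_force: [1.6, -1.2, 0.1]
width: -0.0002
clock: 2.15
tool_pos: [0.4675, -0.085, 0.3655]
tool_rot: [0.462, 0.536, -0.535, -0.462]
wrist_force: [0.5, -0.3, -0.4]
width: -0.0
clock: 2.65
tool_pos: [0.499, -0.1529, 0.3615]
tool_rot: [0.461, 0.536, -0.536, -0.462]
wrist_force: [-0.2, -0.2, -0.2]
width: -0.0004
[ 0.49897898 -0.15294876  0.36151037] 98.53252784028197 [-6.62243838e-04  6.87274031e-04 -9.99999545e-01]
{'fov_y': 70.44654737076044, 'cx': 282.2742046354554, 'cy': 210.30821270858348, 'world_from_camera': array([[-0.14799158,  0.95533524,  0.2557989 ,  0.43545742],
       [ 0.98898755,  0.14257526,  0.03969783, -0.16215361],
       [ 0.00145414,  0.25885687, -0.9659146 ,  0.33070046],
       [ 0.        ,  0.        ,  0.        ,  1.        ]])}
```

View pics/w1.png

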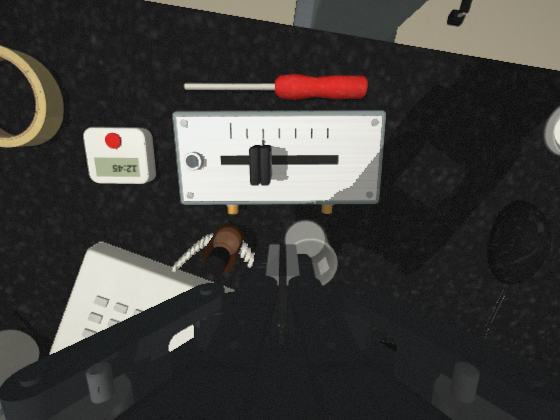

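```bash
python3 - <<'E'
from h import *
im=cv2.imread("pics/w1.png")
cv2.imwrite("pics/w1c.png",cv2.resize(im[100:220,165:395],None,fx=3.4,fy=3.4,interpolation=cv2.INTER_CUBIC))
C=np.array([ray("wrist",*p,.045) for p in [(174,113),(385,111.5),(381,203),(181,203.5)]])
print(C)
S=ray("wrist",193,161,.055);print("screw",S)
for u in(221,338): print("slot",ray("wrist",u,160,.045))
for n,u in enumerate((230.5,247,263,279,295,311,327.5)): print(n,ray("wrist",u,133,.045))
th=np.radians(98.6); ey=np.array([np.cos(th),np.sin(th),0]);print("paddle top", [ (ray("wrist",u,165,.1)).round(4) for u in (250,260.5,271)])
E
```

```text
[[ 0.43481001 -0.26183522  0.045     ]
 [ 0.40486717 -0.07130018  0.045     ]
 [ 0.48936674 -0.05482488  0.045     ]
 [ 0.51917717 -0.25029189  0.045     ]]
screw [ 0.47434493 -0.23876312  0.055     ]
slot [ 0.47085983 -0.21527628  0.045     ]
slot [ 0.45433635 -0.10515777  0.045     ]
0 [ 0.44476142 -0.20892223  0.045     ]
1 [ 0.44248342 -0.19375114  0.045     ]
2 [ 0.44027418 -0.17903799  0.045     ]
3 [ 0.43806468 -0.16432308  0.045     ]
4 [ 0.43585491 -0.14960642  0.045     ]
5 [ 0.43364488 -0.13488799  0.045     ]
6 [ 0.43136551 -0.11970777  0.045     ]
paddle top [array([ 0.4645, -0.1825,  0.1   ]), array([ 0.4633, -0.1745,  0.1   ]), array([ 0.4621, -0.1665,  0.1   ])]
```

View pics/w1c.png

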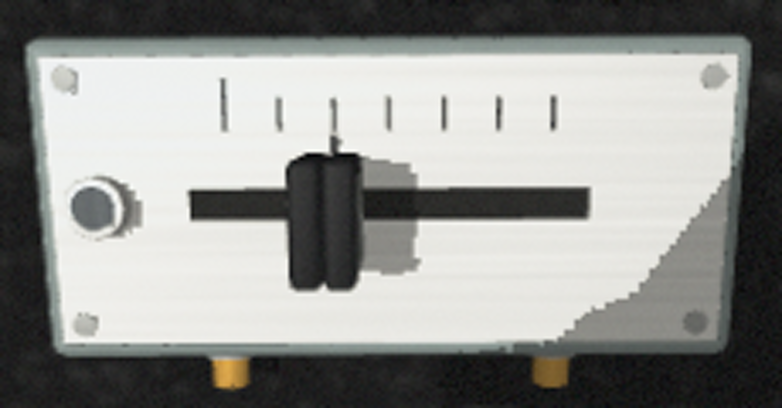

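```bash
python3 -m inch '[[[8,0,12,0,0,0,-1],[8,0,15,0,0,0,-1],[6,10,10,0,0,0,-1],[0,25,0,0,0,0,-1],[0,30,0,0,0,0,-1],[0,28,0,0,0,0,-1],[0,17,0,0,0,0,-1],[0,8,0,0,0,0,-1],[0,0,0,0,0,0,-1],[0,0,0,0,0,0,-1]]]'
cat >> h.py <<'E'
def look(k,save=True):
    s=env.sense();d=s['tool_pos'][:2]-[.4625,-.160]
    print("t",s['clock'],"bx",1e3*(d@[.9889,.1486]),"by",1e3*(d@[-.1486,.9889]),"tipz",1e3*(s['tool_pos'][2]-.173),"F along by",s['wrist_force'][:2]@[-.1486,.9889],s['wrist_force'])
    cv2.imwrite(f"pics/{k}.png",env.get_image("wrist")[:,:,::-1])
E
python3 -c "
from h import *
look('w2')
cv2.imwrite('pics/s2.png',cv2.resize(env.get_image('scene')[130:330,180:400,::-1],None,fx=3,fy=3,interpolation=cv2.INTER_CUBIC))"
```

```text
clock: 3.53
tool_pos: [0.4596, -0.1371, 0.2444]
tool_rot: [0.462, 0.536, -0.536, -0.461]
wrist_force: [0.0, 0.2, 0.2]
width: 0.0004
t 3.5333 bx 0.5612370697115202 by 23.062781885598866 tipz 71.40158978716028 F along by 0.19057886658127218 [0.03121486 0.19740863 0.15059674]
```

View pics/w2.png

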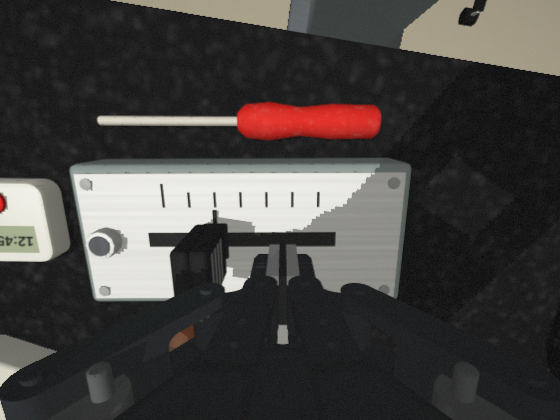

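View pics/s2.png

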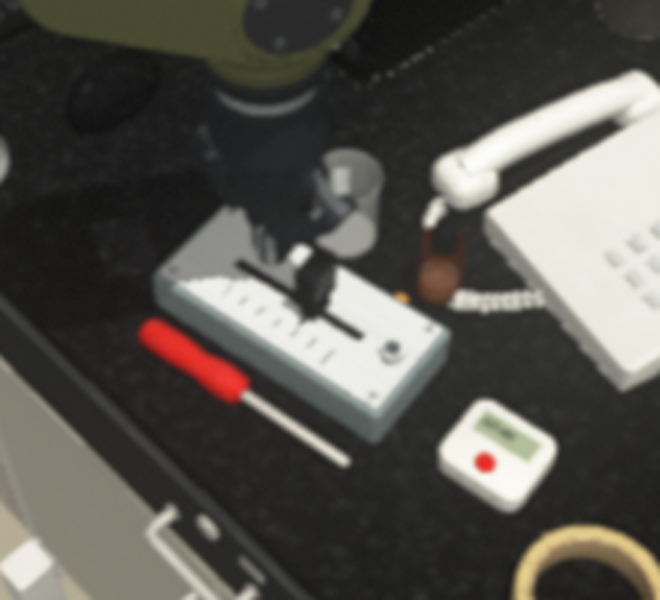

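```bash
python3 -m inch '[[[0,-6,0,0,0,0,-1],[-3,0,0,0,0,0,-1],[-3,0,0,0,0,0,-1],[-3,0,0,0,0,0,-1],[-2,0,0,0,0,0,-1],[-2,0,0,0,0,0,-1],[0,0,0,0,0,0,-1],[0,0,0,0,0,0,-1]]]'
python3 -c "
from h import *
look('w3')"
python3 -m inch '[[[-1.5,0,0,0,0,0,-1],[-1.5,0,0,0,0,0,-1],[-1,0,0,0,0,0,-1],[0,0,0,0,0,0,-1],[0,0,0,0,0,0,-1]]]'
python3 -c "
from h import *
look('w4')"
```

```text
clock: 4.3
tool_pos: [0.4613, -0.1507, 0.2495]
tool_rot: [-0.462, -0.535, 0.536, 0.462]
wrist_force: [-0.8, -0.6, -0.1]
width: 0.0001
t 4.3 bx 0.18487854172883791 by 9.357618576673573 tipz 76.52909934308336 F along by -0.45068711350734486 [-0.81158129 -0.57770057 -0.08127117]
clock: 4.77
tool_pos: [0.462, -0.1546, 0.2497]
tool_rot: [-0.462, -0.536, 0.536, 0.462]
wrist_force: [-0.4, -0.1, -0.1]
width: -0.0001
t 4.7667 bx 0.28924863768072445 by 5.443890430565657 tipz 76.74278526612655 F along by -0.05703410833184149 [-0.40359781 -0.11832212 -0.11000011]
```

View pics/w4.png

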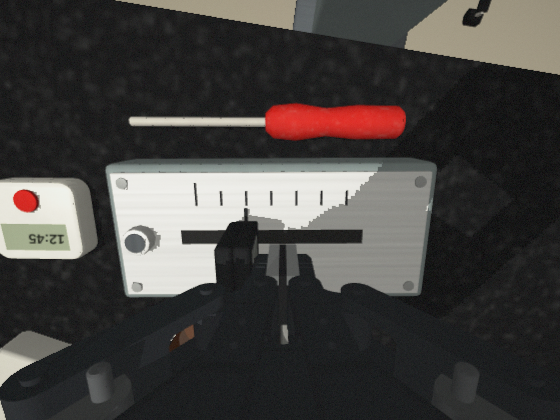

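```bash
python3 -m inch '[[[-1.5,0,0,0,0,0,-1],[-1.5,0,0,0,0,0,-1],[-1,0,0,0,0,0,-1],[0,0,0,0,0,0,-1]]]'
python3 -m inch '[[[-1.5,0,0,0,0,0,-1],[-1.5,0,0,0,0,0,-1],[-1,0,0,0,0,0,-1],[0,0,0,0,0,0,-1]]]'
python3 -m inch '[[[-1.5,0,0,0,0,0,-1],[-1.5,0,0,0,0,0,-1],[0,0,0,0,0,0,-1]]]'
python3 -c "
from h import *
look('w5')"
```

```text
clock: 5.15
tool_pos: [0.4626, -0.1583, 0.2497]
tool_rot: [0.461, 0.536, -0.535, -0.462]
wrist_force: [-0.1, 4.3, 1.8]
width: -0.0001
clock: 5.48
tool_pos: [0.4632, -0.163, 0.2498]
tool_rot: [-0.462, -0.535, 0.536, 0.461]
wrist_force: [-0.4, -0.3, -0.7]
width: -0.0001
clock: 5.73
tool_pos: [0.4636, -0.1658, 0.2498]
tool_rot: [-0.462, -0.535, 0.536, 0.462]
wrist_force: [-0.4, -0.7, -0.2]
width: 0.0001
t 5.7333 bx 0.26234112218175065 by -5.910236693840365 tipz 76.79057322981025 F along by -0.6148918556407232 [-0.41679704 -0.68442501 -0.17536347]
```

View pics/w5.png

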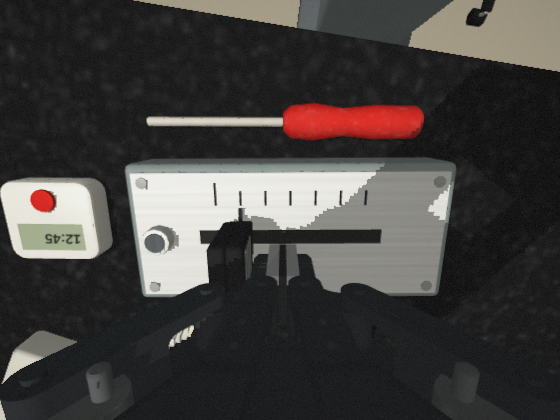

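```bash
python3 -m inch '[[[-1.5,0,0,0,0,0,-1],[-1.5,0,0,0,0,0,-1],[-1.5,0,0,0,0,0,-1],[-1.5,0,0,0,0,0,-1],[-1,0,0,0,0,0,-1],[0,0,0,0,0,0,-1]]]'
python3 -m inch '[[[-1.5,0,0,0,0,0,-1],[-1.5,0,0,0,0,0,-1],[0,0,0,0,0,0,-1]]]'
python3 -m inch '[[[-1.5,0,0,0,0,0,-1],[-1.5,0,0,0,0,0,-1],[0,0,0,0,0,0,-1]]]'
python3 -m inch '[[[-1.5,0,0,0,0,0,-1],[-1.5,0,0,0,0,0,-1],[0,0,0,0,0,0,-1]]]'
python3 -c "
from h import *
look('w6')"
```

```text
clock: 6.28
tool_pos: [0.4646, -0.1722, 0.2497]
tool_rot: [0.461, 0.536, -0.535, -0.462]
wrist_force: [-1.1, 4.0, 1.4]
width: -0.0001
clock: 6.53
tool_pos: [0.4651, -0.1754, 0.2497]
tool_rot: [-0.462, -0.536, 0.536, 0.462]
wrist_force: [-0.7, 3.3, 1.0]
width: 0.0001
clock: 6.78
tool_pos: [0.4656, -0.1789, 0.2498]
tool_rot: [-0.462, -0.535, 0.536, 0.461]
wrist_force: [0.7, -0.2, 0.7]
width: -0.0001
clock: 7.03
tool_pos: [0.466, -0.1816, 0.2498]
tool_rot: [-0.462, -0.535, 0.536, 0.462]
wrist_force: [-0.9, 0.1, -0.4]
width: 0.0003
t 7.0333 bx 0.23764346342039286 by -21.88764510310116 tipz 76.78099213056355 F along by 0.26785100135427153 [-0.90986704  0.13413364 -0.43269905]
```

View pics/w6.png

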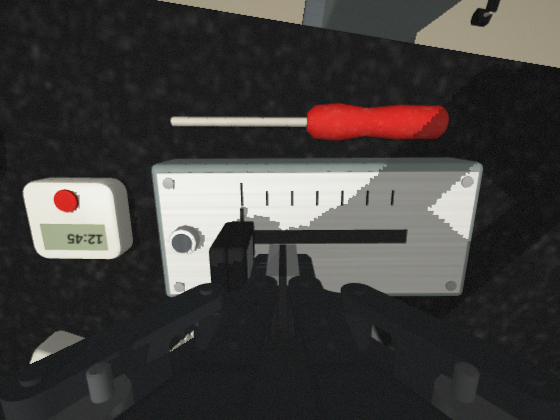

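```bash
python3 -m inch '[[[-1,0,0,0,0,0,-1],[-1,0,0,0,0,0,-1],[-1,0,0,0,0,0,-1],[0,0,0,0,0,0,-1]]]'
python3 -m inch '[[[-0.5,0,0,0,0,0,-1],[-0.5,0,0,0,0,0,-1],[0,0,0,0,0,0,-1]]]'
```

```text
clock: 7.42
tool_pos: [0.4664, -0.1842, 0.2497]
tool_rot: [0.462, 0.536, -0.535, -0.462]
wrist_force: [-0.5, 0.5, -0.1]
width: 0.0001
clock: 7.67
tool_pos: [0.4665, -0.1847, 0.2497]
tool_rot: [0.461, 0.536, -0.535, -0.462]
wrist_force: [-1.0, 5.4, 1.9]
width: -0.0002
```

```bash
python3 -m inch '[[[4,0,0,0,0,0,-1],[8,0,0,0,0,0,-1],[0,-15,0,0,0,0,-1],[0,-25,0,0,0,0,-1],[0,-12,0,0,0,0,-1],[-12,0,0,0,0,0,-1],[-20,0,0,0,0,0,-1],[-20,0,0,0,0,0,-1],[-12,0,0,0,0,0,-1],[-5,0,0,0,0,0,-1],[0,0,0,0,0,0,-1],[0,0,0,0,0,0,-1]]]'
python3 -c "
from h import *
look('w7')"
```

```text
clock: 8.67
tool_pos: [0.4747, -0.2415, 0.301]
tool_rot: [0.461, 0.535, -0.535, -0.462]
wrist_force: [-0.1, 0.9, 0.5]
width: -0.0
t 8.6667 bx -0.038247660530082404 by -82.45780017589837 tipz 127.99726026667263 F along by 0.8799273249958774 [-0.05388003  0.88170771  0.53254126]
```

View pics/w7.png

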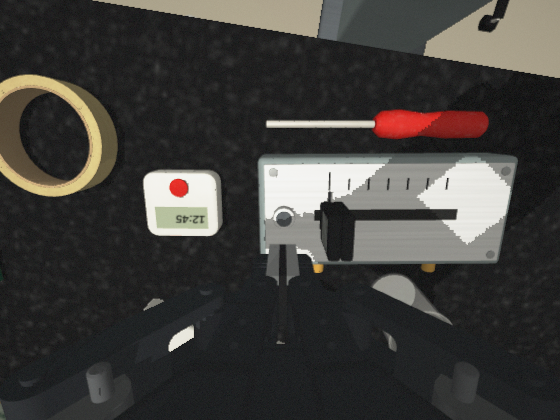

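```bash
python3 -m inch '[[[0,15,0,0,0,0,-1],[0,22,0,0,0,0,-1],[0,10,0,0,0,0,-1],[0,4,0,0,0,0,-1],[3,0,0,0,0,0,-1],[4,0,0,0,0,0,-1],[4,0,0,0,0,0,-1],[2,0,0,0,0,0,-1],[1,0,0,0,0,0,-1],[0,0,0,0,0,0,-1],[0,0,0,0,0,0,-1]]]'
python3 -c "
from h import *
look('w8')"
```

```text
clock: 9.63
tool_pos: [0.473, -0.2277, 0.2512]
tool_rot: [0.462, 0.536, -0.536, -0.461]
wrist_force: [0.1, -0.4, -0.5]
width: -0.0003
t 9.6333 bx 0.29937522165810765 by -68.47722479269221 tipz 78.17659311899916 F along by -0.38809780055782356 [ 0.14410521 -0.37079964 -0.54378622]
```

View pics/w8.png

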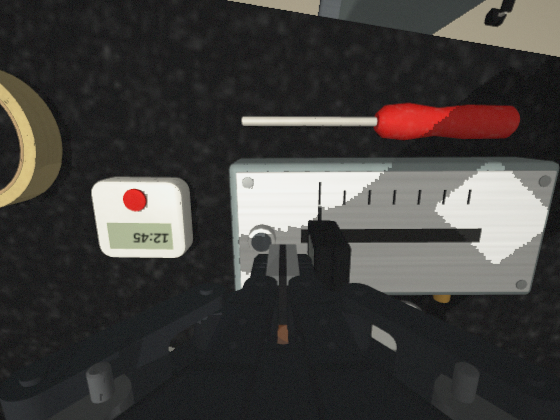

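```bash
python3 -m inch '[[[1.5,0,0,0,0,0,-1],[1.5,0,0,0,0,0,-1],[1.5,0,0,0,0,0,-1],[1.5,0,0,0,0,0,-1],[1.5,0,0,0,0,0,-1],[0,0,0,0,0,0,-1]]]'
python3 -m inch '[[[1.5,0,0,0,0,0,-1],[1.5,0,0,0,0,0,-1],[0,0,0,0,0,0,-1]]]'
python3 -m inch '[[[1.5,0,0,0,0,0,-1],[1,0,0,0,0,0,-1],[0,0,0,0,0,0,-1],[0,0,0,0,0,0,-1]]]'
python3 -c "
from h import *
look('w9')"
```

```text
clock: 10.18
tool_pos: [0.4718, -0.22, 0.2508]
tool_rot: [0.462, 0.536, -0.535, -0.462]
wrist_force: [0.5, -0.8, 0.7]
width: 0.0004
clock: 10.43
tool_pos: [0.4711, -0.2166, 0.2503]
tool_rot: [0.461, 0.536, -0.535, -0.462]
wrist_force: [0.2, -0.3, 0.1]
width: -0.0002
clock: 10.77
tool_pos: [0.4709, -0.2147, 0.2506]
tool_rot: [0.462, 0.536, -0.536, -0.462]
wrist_force: [-0.8, -0.0, 0.7]
width: 0.0003
t 10.7667 bx 0.18790321243443034 by -55.318333009690164 tipz 77.62327858905765 F along by 0.1131734347321369 [-0.83467854 -0.01098169  0.67667357]
```

View pics/w9.png

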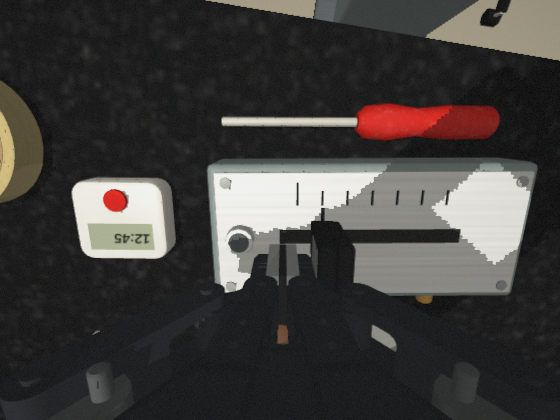

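Indicator (322,213) is at the first mark. Next click.

```bash
python3 -m inch '[[[1.5,0,0,0,0,0,-1],[1.5,0,0,0,0,0,-1],[1.5,0,0,0,0,0,-1],[1.5,0,0,0,0,0,-1],[1.5,0,0,0,0,0,-1],[1.5,0,0,0,0,0,-1],[0,0,0,0,0,0,-1]]]'
python3 -m inch '[[[1.5,0,0,0,0,0,-1],[1.5,0,0,0,0,0,-1],[0,0,0,0,0,0,-1]]]'
python3 -m inch '[[[1.5,0,0,0,0,0,-1],[0.5,0,0,0,0,0,-1],[0,0,0,0,0,0,-1],[0,0,0,0,0,0,-1]]]'
python3 -c "
from h import *
look('w10')"
```

```text
clock: 11.4
tool_pos: [0.4696, -0.2057, 0.2508]
tool_rot: [0.462, 0.536, -0.535, -0.462]
wrist_force: [-0.2, -1.6, -1.0]
width: -0.0
clock: 11.65
tool_pos: [0.4691, -0.2024, 0.2506]
tool_rot: [0.461, 0.536, -0.535, -0.462]
wrist_force: [0.5, 0.4, -0.5]
width: 0.0001
clock: 11.98
tool_pos: [0.4689, -0.2009, 0.2507]
tool_rot: [0.462, 0.536, -0.536, -0.462]
wrist_force: [0.6, -0.2, -0.1]
width: 0.0002
t 11.9833 bx 0.24306448276619977 by -41.381966116721046 tipz 77.72990747123475 F along by -0.33784226426291375 [ 0.61017624 -0.24994446 -0.13595777]
```

View pics/w10.png

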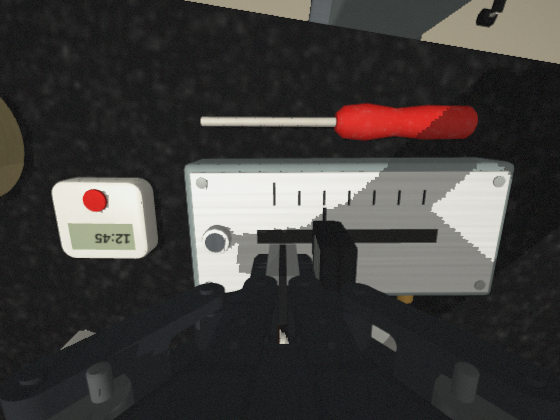

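Indicator (324,213) is at the second mark. Last click.

```bash
python3 -m inch '[[[1.5,0,0,0,0,0,-1],[1.5,0,0,0,0,0,-1],[1.5,0,0,0,0,0,-1],[1.5,0,0,0,0,0,-1],[1.5,0,0,0,0,0,-1],[1.5,0,0,0,0,0,-1],[0,0,0,0,0,0,-1]]]'
python3 -m inch '[[[1.5,0,0,0,0,0,-1],[1.5,0,0,0,0,0,-1],[0,0,0,0,0,0,-1],[0,0,0,0,0,0,-1]]]'
python3 -c "
from h import *
look('w11')"
```

```text
clock: 12.62
tool_pos: [0.4675, -0.1921, 0.2508]
tool_rot: [-0.462, -0.536, 0.536, 0.462]
wrist_force: [0.9, -3.7, -1.5]
width: -0.0002
clock: 12.95
tool_pos: [0.4671, -0.1886, 0.2506]
tool_rot: [0.461, 0.536, -0.535, -0.462]
wrist_force: [0.1, 0.1, -0.3]
width: 0.0002
t 12.95 bx 0.26110854064985667 by -29.00708723650848 tipz 77.63191254862711 F along by 0.0654736974670842 [ 0.11214829  0.08306091 -0.30013133]
```

View pics/w11.png

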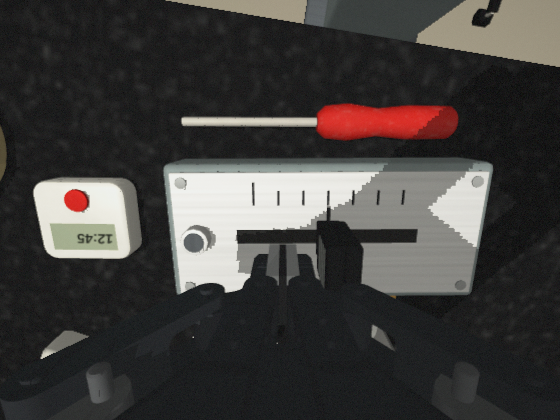

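Indicator (328,212) is at the third mark (253, 278, 303, 328). Withdraw.

```bash
python3 -m inch '[[[-5,0,0,0,0,0,-1],[-10,0,0,0,0,0,-1],[-15,0,0,0,0,0,-1],[-5,-15,0,0,0,0,-1],[0,-30,0,0,0,0,-1],[0,-35,-5,0,0,0,-1],[0,-30,-10,0,0,0,-1],[0,-15,-10,0,0,0,-1],[0,-5,-5,0,0,0,-1],[0,0,0,0,0,0,-1],[0,0,0,0,0,0,-1],[0,0,0,0,0,0,-1]]]'
python3 -c "
from h import *
look('w12')
cv2.imwrite('pics/t12.png',env.get_image('top')[:,:,::-1])"
```

```text
clock: 14.0
tool_pos: [0.5013, -0.2195, 0.3782]
tool_rot: [-0.46, -0.535, 0.536, 0.463]
wrist_force: [-0.4, -0.4, -1.0]
width: 0.0004
t 14.0 bx 29.50124964532342 by -64.5971232924729 tipz 205.21540841687042 F along by -0.30285531144837013 [-0.40806346 -0.36757361 -1.04633252]
```

View pics/w12.png

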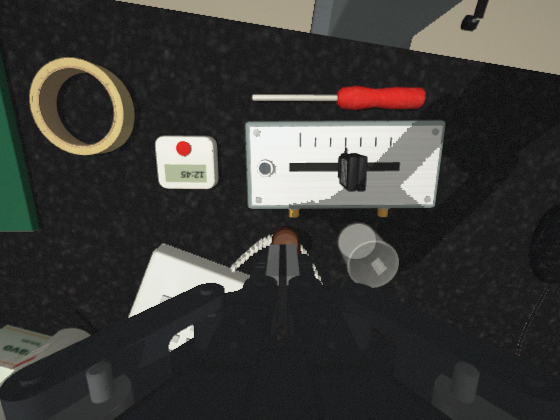

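View pics/t12.png

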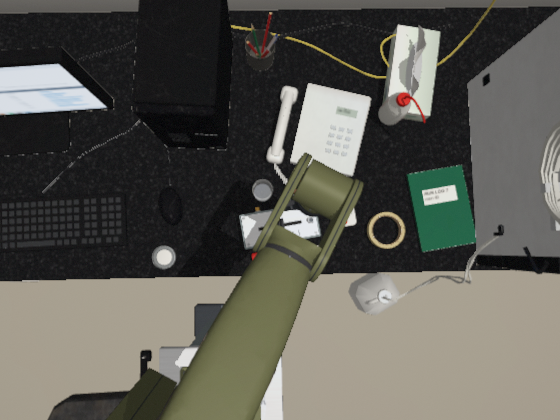

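```bash
python3 -c "
from cell import env
print(env.hand_in())"
```

```text
the job is handed in; nothing more can be done
None
```

The lever is resting in the third click from home, the hand is clear, and the job was handed in at about 14 s.

- **Homing:** The lever started in the second click. With the fingers shut, I pushed it home using their outside. At the stop I felt 5.4 N, and the picture showed the lever at the home mark.
- **Counting back:** I lifted over to the home side and pushed it back one click at a time. After each snap I checked the pointer against the marks: first, second, then third. It never went past the third.
- **Forces:** The highest reading along the travel was 5.4 N. Readings come only at the end of each move, so short peaks between them would not show.
- **Final checks:** After backing off and lifting, the fingertips were about 0.2 m above the worktop. The last wrist picture still showed the pointer at the third mark.
- **Other things on the worktop:** By eye they stood where they were. The arm hid part of the last top view, and I did not re-measure positions.
- **One disagreement:** The top and scene cameras differed by about 5 mm on the box's position, so I worked from the wrist camera's measurement instead.

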